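# Close the rub tin for service and take off its outer cover

### The arm

A 7-joint arm with a two-finger parallel gripper is mounted at the origin on the work surface. World frame = base frame: x ahead of the robot, y to its left, z up, the work surface at z = 0. Lengths are in m, angles in rad, forces in N, time in s.
With the tool pointing down it reaches from about 0.425 to 1.025 m from the base axis. Payload 9.4 kg.
Tool frame: the origin (TCP) lies at the very end of the fingers, on their centre line; the grasp point (between the pads) lies 19 mm behind it; z points along the fingers, y is the line along which they close (so a half turn about z gives the same grasp; the last joint's range is limited). The gripper opens to 93 mm and grips with 3 to 60 N. Pads are 15 mm wide; open, the fingers measure 128 mm over their backs; the gripper's body (75 mm by 188 mm) begins 65 mm behind the grasp point.
Start: joints at [-1.212, 0.599, -0.003, 1.599, 0.002, 0.943, -0.08], TCP at [0.306, 0.657, 0.219] pointing down, gripper open.
Joint ranges: [-2.57, 2.57], [-0.35, 1.97], [-1.29, 1.29], [0.11, 2.56], [-1.05, 4.19], [0.11, 1.86], [-2.63, 2.63]. Speed limits (rad/s): [2.22, 2.22, 3.01, 3.01, 3.14, 3.14, 3.14].

### API

Orientations are given as a unit quaternion [x, y, z, w].
In Python, from station import bot gives the robot as it stands.
- The arm moves only by the tool move_arm, never from a script. Its argument "deltas" is a list of rows, each a list of 7 numbers: the closure, from 0 (fully open) to 1 (shut), then the shift along the tool's x, y, z scaled (see below), then the turn, a rotation vector about the tool's x, y, z scaled (see below). A call has 1 to 12 rows; each row shifts and turns the commanded pose from where the row before left it, along the tool's axes as they then stand; what a row does not reach is not made up. The controller multiplies each number of a shift by 0.2 m and each number of a turn by 180 degrees. A row lasts 1/10 s, in which the tool goes at most 50 mm and 8.59 degrees, less where a joint would pass 70% of its speed; a pose out of reach is approached as far as the arm can. A call with a number of a shift or a turn outside -1 to 1 is refused whole. A call with a gripper value outside its range is refused whole. The fingers move at their own pace and stop on an object; "grip_force" is the grip in N (left out, the last holds). Time passes only in rows, so rows that do not move let the fingers close. It gives the time, the measured TCP pose, the force, the opening and the grip force at its end, in the units of the state.
- bot.observe(): the state, without advancing time (a new reading comes with each control period).
- bot.snapshot(name): name is "scene" or "side" or "wrist"; returns a dict with "img" (400x640x3 uint8, blue, green, red), "K" (3x3 intrinsics, pixels), "view" (4x4, takes a point from world to camera coordinates). Camera axes: x right, y up, looking along -z (the intrinsics and any distortion apply to the point x, -y, -z); pixel columns grow to the right and rows downward; lengths in m; the calibration is good to about 2 mm. A picture is of the moment at which its call begins. There is no depth.
- bot.close_job(): hands the job in; it is judged then, once.
The state is a dict: "time_s": time; "joint_pos": joint angles; "qvel": joint speeds; "effort": joint torques, N m; "ee_pos": TCP position; "tcp_rot": TCP orientation; "force": force on the tool from outside, world axes, zero at the start; "ft_torque": the same for the moment, N m; "opening": finger opening in m; "gripper_force": force on a finger pad.
Only numpy, scipy, OpenCV 4.12 (cv2) and the standard library are available. Lean on these libraries where they do the work, as an engineer would, in place of code of your own. Each camera call takes 0.05 s, during which the arm holds its last target. There are 200 camera calls.

### The job

Stand the tipped metal tin upright on its black mat, in the row with its neighbours, and let go of it; then lift the nested lid set (white inner lid with the blue cover lying over it) as one from the red board and seat it on the tin, and let go of it. Finally lift off the blue cover alone, leaving the inner lid seated on the tin, and finish still holding the cover level above the tin, a few centimetres clear of the top of the white knob. Set things down rather than dropping them, never part the two lids anywhere but on the tin, and leave the bottles and other things standing and lying where they are.

Things in the scene. Friction and masses are not known exactly. Their poses are not given: they have to be found in the camera images.
- tin: Open metal tin, 60 mm across, 95 mm tall, wall 3.5 mm, mouth 53 mm, about 0.3 kg, loose. Origin: centre of its underside; z runs from bottom to mouth. Starts lying on the row mat, z level, mouth pointing roughly to -y (the right), origin 34 mm above the table, 50 mm or more free on either side of it. Upright on the mat its origin is 4 mm above the table.
- inner_lid: White inner lid, 0.12 kg, loose, on the board. Origin: centre of its underside; z up. Tapered plug 36 to 47 mm across (0 to 10 mm height, 3 mm play in the mouth), flange 67 mm across (10 to 14 mm), knob 18 mm across (14 to 73 mm) that stands 30 mm out of the cover's collar. Lifted by the knob it carries the cover on its flange. Seated, its origin is 85 mm above the tin's.
- cover: Blue outer cover, 0.15 kg, loose over the inner lid, resting on its flange. Origin: centre of its lower edge, then 4 mm above the inner lid's, up to 3 mm off-centre; z up. Skirt 78 mm outside, 72 inside, flat top at 10 to 13 mm height, collar (round tube 46 mm outside, 38 inside) from 13 to 39 mm, to grip from outside: by it the cover comes up alone.
- row_mat: Black rubber mat fixed to the table, 400 mm (x, along the row) by 200 mm (y), 4 mm thick, the a bottle, a shaker and the tipped tin lie along it 120 mm apart. Origin: centre of its underside.
- red_board: Red plastic board fixed to the table, 220 mm (x) by 180 mm (y), 12 mm thick. Origin: centre of its underside. The lid set stands on it.
- oil_bottle: Green oil bottle, 54 mm diameter, 100 mm tall, standing on the mat. Origin: centre of its underside.
- spice_shaker: Amber shaker with steel top, 52 mm diameter, 90 mm tall, standing on the mat. Origin: centre of its underside.
- sauce_bottle: Red squeeze bottle with white nozzle, 52 mm diameter, 104 mm tall, on the table left of the mat. Origin: centre of its underside.
- prep_bowl: Small white bowl, 90 mm across, 40 mm tall, on the table beyond the board. Origin: centre of its underside.
- pepper_jar: Small jar with black cap, 52 mm diameter, 85 mm tall, on the table left of the board. Origin: centre of its underside.
- spatula: Spatula, 240 mm long, lying on the table right of the mat. Origin: middle of its underside.
There are look-alikes about, which are no part of the job. What is shaped like the tin but yellow is not meant.

How it is judged:
By the outcome, as a careful person would: the job done as asked, in the order asked, and still so for the second after the job is handed in, while the arm keeps its last pose, push and grip.
It also fails if it takes over 72 s, if anything falls off the work surface, if the arm or the gripper's body presses on something with over 40 N, if the wrist force passes 120 N, or if a joint passes its speed limit or range.

## Working session

There is one attempt and no reset: what is moved stays moved. The work goes in short steps, Python scripts to look and compute and a tool call to move; the robot and the scene stay as the last step left them, time stands still between calls to the robot, and variables do not carry over. Pictures are saved under pics/ and viewed, at most 10 in all, crops included, and the job is handed in when it is done.

Besides the shell and the picture viewer there is one more tool, called after "Call:" as name([rows], argument=value, ...), one row to a line, values as JSON. move_arm: Moves the arm, as the interface text tells. Shifts and turns lie within -1 to 1; 1 stands for 0.2 m of shift or 180 degrees of turn. Its arguments: {"type":"object","properties":{"deltas":{"type":"array","items":{"type":"array","items":{"type":"number","minimum":-1,"maximum":1}}},"grip_force":{"type":"number"}},"required":["deltas"]}

```bash
ls; mkdir -p pics
cat > h.py <<'E'
import numpy as np, cv2
from station import bot
def snap(n,f=None):
    s=bot.snapshot(n)
    if f: cv2.imwrite('pics/'+f,s['img'])
    np.savez('cam_%s.npz'%n,K=s['K'],view=s['view'],img=s['img'])
    return s
def load(n): return dict(np.load('cam_%s.npz'%n))
def proj(s,P):
    P=np.atleast_2d(np.array(P,float)); V=np.array(s['view'])
    c=P@V[:3,:3].T+V[:3,3]; q=c*[1,-1,-1]; q=q@np.array(s['K']).T
    return q[:,:2]/q[:,2:]
def ray(s,u,v,z):
    V=np.array(s['view']);R=V[:3,:3];o=-R.T@V[:3,3]
    d=np.linalg.inv(s['K'])@[u,v,1]; d=R.T@(d*[1,-1,-1])
    return o+d*(z-o[2])/d[2]
E
python3 - <<'E'
from h import *
a=snap('scene','s0.png');b=snap('side','d0.png')
cv2.imwrite('pics/w0.png',snap('wrist')['img'])
for k in ('scene','side','wrist'):
    s=load(k);V=s['view'];print(k,s['K'].tolist(),(-V[:3,:3].T@V[:3,3]).round(3))
print(bot.observe())
E
```

```text
pics
scene [[520.9127636538445, 0.0, 311.8934036563553], [0.0, 520.9127636538445, 198.35751840367283], [0.0, 0.0, 1.0]] [1.714 0.228 0.991]
side [[390.7547748203547, 0.0, 322.5552610374367], [0.0, 390.7547748203547, 206.63432536288246], [0.0, 0.0, 1.0]] [ 0.225 -0.766  0.546]
wrist [[342.57276867144196, 0.0, 325.3794831952204], [0.0, 342.57276867144196, 199.00050925133957], [0.0, 0.0, 1.0]] [0.235 0.69  0.384]
{'time_s': 0.15, 'joint_pos': array([-1.2116971 ,  0.59991468, -0.00251054,  1.59995916,  0.00180061,
        0.94289425, -0.07979582]), 'qvel': array([-0.00066157, -0.0015499 , -0.00038992, -0.00239923,  0.00019472,
        0.00137256,  0.00402965]), 'effort': array([ 1.37864725e-03, -7.65591359e+01,  1.49846826e+00, -2.52561861e+01,
       -5.23720414e-02,  1.48676068e-02,  1.36342596e-04]), 'ee_pos': array([0.30591782, 0.65688543, 0.21797344]), 'tcp_rot': array([ 2.16161872e-01,  9.76357363e-01, -5.83682597e-04, -6.16595466e-05]), 'force': array([-0.21911477,  1.12604946,  0.20007637]), 'ft_torque': array([0.0064099 , 0.03465992, 0.00939568]), 'gripper_force': 0.0, 'opening': 0.09281576264035912}
```

View pics/s0.png

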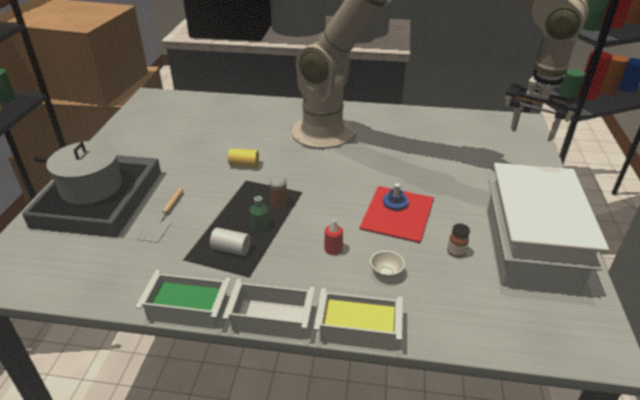

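View pics/d0.png

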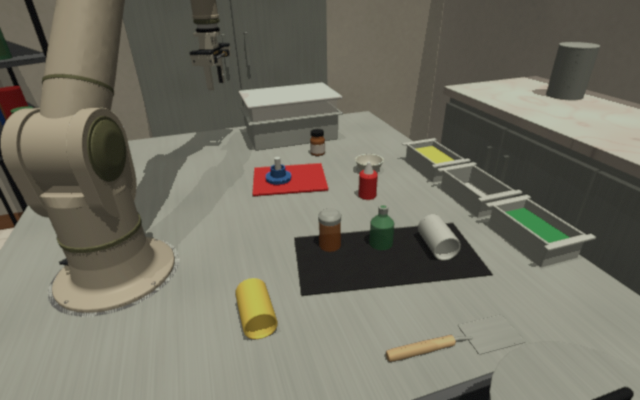

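The grey-white tin is at scene (231,242) and side (440,237), lying on the black mat. The yellow look-alike is at scene (243,157) and side (256,307), off the mat. The metal one on the mat fits the description. The lid set is on the red board at scene (396,197). I'll confirm this in one enlarged crop.

Run:
```python
from h import *
a=load('scene');b=load('side')
c=lambda s,u,v,w,h,k:cv2.resize(s['img'][v:v+h,u:u+w],(w*k,h*k),interpolation=cv2.INTER_CUBIC)
A=c(a,180,175,130,100,3);A2=c(a,355,175,130,100,3)
B=c(b,400,195,130,100,3);B2=c(b,240,135,130,100,3)
cv2.imwrite('pics/c0.png',np.vstack([np.hstack([A,A2]),np.hstack([B,B2])]))
for u,v in [(250,183),(301,190),(250,272),(188,262)]: print('mat',ray(a,u,v,.004).round(3))
for u,v in [(295,231),(471,227),(486,278),(305,288)]: print('matside',ray(b,u,v,.004).round(3))
for u,v in [(379,188),(434,201),(416,240),(361,227)]: print('board',ray(a,u,v,.012).round(3))
print('tin',ray(a,231,242,.034).round(3),ray(b,438,237,.034).round(3))
print('lid',ray(a,397,186,.085).round(3),ray(b,278,160,.085).round(3))
```

```text
mat [ 0.372 -0.188  0.004]
mat [ 0.385 -0.016  0.004]
mat [ 0.768 -0.088  0.004]
mat [ 0.756 -0.263  0.004]
matside [0.403 0.015 0.004]
matside [ 0.816 -0.118  0.004]
matside [ 0.728 -0.286  0.004]
matside [ 0.369 -0.189  0.004]
board [0.349 0.231 0.012]
board [0.392 0.402 0.012]
board [0.584 0.346 0.012]
board [0.55  0.189 0.012]
tin [ 0.693 -0.158  0.034] [ 0.69  -0.162  0.034]
lid [0.433 0.283 0.085] [0.425 0.269 0.085]
```

View pics/c0.png

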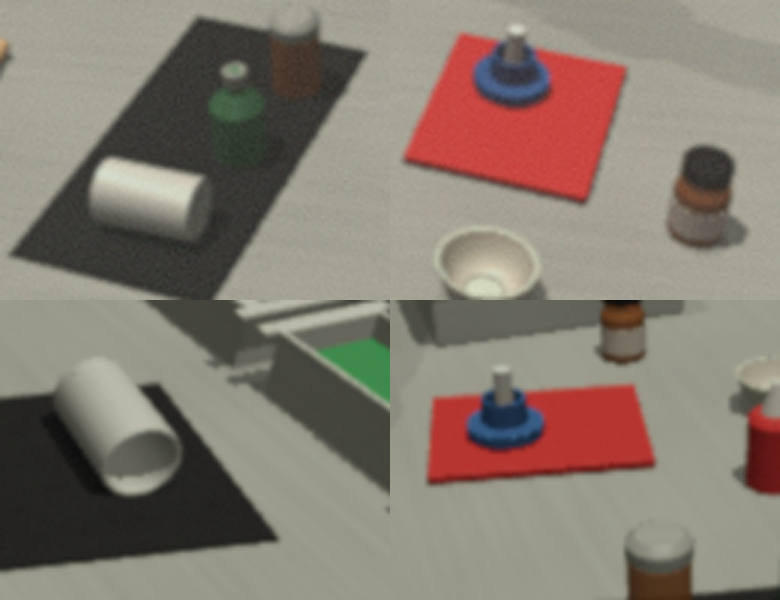

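The crop confirms it: the metal tin is on the mat with its open mouth towards -y, and the lid set stands on the red board near its rear edge. Next I'll fit both from their silhouettes.

```bash
cat >> h.py <<'E'
from scipy.optimize import minimize
def circ(c,ax,r,n=40):
    ax=np.array(ax,float)/np.linalg.norm(ax);u=np.cross(ax,[.3,.5,.81]);u/=np.linalg.norm(u);v=np.cross(ax,u)
    t=np.linspace(0,2*np.pi,n,False)[:,None];return np.array(c)+r*(np.cos(t)*u+np.sin(t)*v)
def hullmask(s,P,k=4):
    q=proj(s,P);m=np.zeros((400*k,640*k),np.uint8)
    cv2.fillConvexPoly(m,np.int32(np.round(cv2.convexHull((q*k+k/2-.5).astype(np.float32)))),255)
    return cv2.resize(m,(640,400),interpolation=cv2.INTER_AREA)/255.
def fit(views,masks,model,x0,step):
    def cost(p): return sum(np.abs(sum_clip([hullmask(s,P) for P in model(p)])-m).sum() for s,m in zip(views,masks))
    def sum_clip(L): return np.max(L,0)
    sim=np.vstack([x0]+[np.array(x0)+np.eye(len(x0))[i]*step[i] for i in range(len(x0))])
    r=minimize(cost,x0,method='Nelder-Mead',options=dict(initial_simplex=sim,maxiter=250,xatol=1e-4,fatol=.5))
    return r.x,r.fun
def comp(m,u,v):
    n,l=cv2.connectedComponents(m.astype(np.uint8),connectivity=4); return (l==l[v,u]).astype(float)
E
python3 - <<'E'
from h import *
a=load('scene');b=load('side')
g=lambda s:s['img'].astype(int)
def win(m,u0,v0,u1,v1):
    z=np.zeros_like(m);z[v0:v1,u0:u1]=m[v0:v1,u0:u1];return z
ma=comp(win(g(a).min(2)>85,200,222,258,262),231,242)
mb=comp(win(g(b).min(2)>85,410,208,466,264),435,237)
print(ma.sum(),mb.sum())
def tin(p):
    ax=np.array([np.cos(p[2]),np.sin(p[2]),0]);c=np.array([p[0],p[1],.034])
    return [np.vstack([circ(c-.0475*ax,ax,.03),circ(c+.0475*ax,ax,.03)])]
for vs,ms in (([a,b],[ma,mb]),([a],[ma]),([b],[mb])):
    print('tin centre,yaw',*fit(vs,ms,tin,[.69,-.16,-1.7],[.01,.01,.1]))
blue=lambda s:(g(s)[...,0]>g(s)[...,2]*1.5)&(g(s)[...,0]>50)
ka=comp(win(blue(a),370,175,420,220),397,205);kb=comp(win(blue(b),255,155,300,190),278,178)
print(ka.sum(),kb.sum())
def cov(p):
    z=[0,0,1];c=lambda h,r:circ([p[0],p[1],.016+h],z,r)
    return [np.vstack([c(0,.039),c(.013,.039)]),np.vstack([c(.013,.023),c(.039,.023)])]
for vs,ms in (([a,b],[ka,kb]),([a],[ka]),([b],[kb])):
    print('cover',*fit(vs,ms,cov,[.43,.275],[.01,.01]))
d=lambda s:(g(s).max(2)<60)
print('sauce',ray(a,334,251,0).round(3),ray(b,368,197,0).round(3),'bottle',ray(b,381,246,.004),'shaker',ray(b,330,247,.004))
m0=np.array([[.372,-.188],[.385,-.016],[.768,-.088],[.756,-.263]])
E
```

```text
670.0 1748.0
tin centre,yaw [ 0.69159531 -0.16013897 -1.87754868] 1420.8980392156864
tin centre,yaw [ 0.68066299 -0.16899486 -1.62658861] 174.02745098039213
tin centre,yaw [ 0.7039155  -0.10926505 -1.58066159] 908.9411764705883
147.0 289.0
cover [0.42203884 0.28515739] 441.843137254902
cover [0.41153809 0.28170898] 302.5333333333333
cover [0.4259021  0.29471375] 125.94901960784313
sauce [ 0.65   0.122 -0.   ] [0.644 0.115 0.   ] bottle [ 0.57428192 -0.11310913  0.004     ] shaker [ 0.46226612 -0.07656369  0.004     ]
```

```bash
cat >> h.py <<'E'
from scipy.spatial.transform import Rotation as Ro
def down(yaw): # tool y along yaw, pointing down
    y=np.array([np.cos(yaw),np.sin(yaw),0]);z=np.array([0,0,-1.]);return Ro.from_matrix(np.stack([np.cross(y,z),y,z],1))
def plan(tp,tR,n,p=None,R=None,pr=True):
    o=bot.observe()
    p=np.array(o['ee_pos']) if p is None else np.array(p); R=Ro.from_quat(o['tcp_rot']) if R is None else R
    rv=(R.inv()*tR).as_rotvec(); rows=[]
    for i in range(n):
        Ri=R*Ro.from_rotvec(rv*i/n)
        rows.append(np.r_[Ri.inv().apply((np.array(tp)-p)/n)/.2,rv/n/np.pi].round(4))
    if pr:
        for r in rows: print(r.tolist())
    print('turn deg/row',np.degrees(np.linalg.norm(rv))/n,'mm/row',np.linalg.norm(np.array(tp)-p)/n*1e3)
E
python3 - <<'E'
from h import *
w=load('wrist');V=w['view'];o=bot.observe();R=Ro.from_quat(o['tcp_rot'])
C=-V[:3,:3].T@V[:3,3];print('cam in tool',R.inv().apply(C-o['ee_pos']).round(4),'look in tool',R.inv().apply(-V[2,:3]).round(3))
plan([.68,-.20,.27],down(np.radians(-11)),20)
E
```

```text
cam in tool [ 0.0783  0.0002 -0.1662] look in tool [-0.28  -0.001  0.96 ]
[-0.1752, -0.1547, -0.0128, -0.0, 0.0, 0.0211]
[-0.1851, -0.1428, -0.0128, -0.0, 0.0, 0.0211]
[-0.1941, -0.1302, -0.0128, -0.0, 0.0, 0.0211]
[-0.2023, -0.117, -0.0128, -0.0, 0.0, 0.0211]
[-0.2097, -0.1034, -0.0129, -0.0, 0.0, 0.0211]
[-0.216, -0.0892, -0.0129, -0.0, 0.0, 0.0211]
[-0.2215, -0.0747, -0.0129, -0.0, 0.0, 0.0211]
[-0.226, -0.0599, -0.0129, -0.0, 0.0, 0.0211]
[-0.2294, -0.0448, -0.0129, -0.0, 0.0, 0.0211]
[-0.2319, -0.0294, -0.0129, -0.0, 0.0, 0.0211]
[-0.2333, -0.014, -0.0129, -0.0, 0.0, 0.0211]
[-0.2337, 0.0015, -0.0129, -0.0, 0.0, 0.0211]
[-0.2331, 0.017, -0.013, -0.0, 0.0, 0.0211]
[-0.2315, 0.0324, -0.013, -0.0, 0.0, 0.0211]
[-0.2288, 0.0477, -0.013, -0.0, 0.0, 0.0211]
[-0.2252, 0.0628, -0.013, -0.0, 0.0, 0.0211]
[-0.2205, 0.0776, -0.013, -0.0, 0.0, 0.0211]
[-0.2149, 0.092, -0.013, -0.0, 0.0, 0.0211]
[-0.2083, 0.106, -0.013, -0.0, 0.0, 0.0211]
[-0.2008, 0.1196, -0.013, -0.0, 0.0, 0.0211]
turn deg/row 3.8016309708797884 mm/row 46.821386425953726
```

Call:
move_arm([
  [0,-0.175,-0.155,-0.013,0,0,0.021],
  [0,-0.185,-0.143,-0.013,0,0,0.021],
  [0,-0.194,-0.13,-0.013,0,0,0.021],
  [0,-0.202,-0.117,-0.013,0,0,0.021],
  [0,-0.21,-0.103,-0.013,0,0,0.021],
  [0,-0.216,-0.089,-0.013,0,0,0.021],
  [0,-0.222,-0.075,-0.013,0,0,0.021],
  [0,-0.226,-0.06,-0.013,0,0,0.021],
  [0,-0.23,-0.045,-0.013,0,0,0.021],
  [0,-0.232,-0.03,-0.013,0,0,0.021],
])

```text
time_s: 1.15
ee_pos: [0.4941, 0.227, 0.2448]
tcp_rot: [0.522, 0.853, 0.0, 0.0]
force: [0.4, 1.0, -0.9]
opening: 0.0928
gripper_force: 0.0
```

Call:
move_arm([
  [0,-0.233,-0.014,-0.013,0,0,0.021],
  [0,-0.234,0.001,-0.013,0,0,0.021],
  [0,-0.233,0.017,-0.013,0,0,0.021],
  [0,-0.231,0.032,-0.013,0,0,0.021],
  [0,-0.229,0.048,-0.013,0,0,0.021],
  [0,-0.225,0.063,-0.013,0,0,0.021],
  [0,-0.22,0.078,-0.013,0,0,0.021],
  [0,-0.215,0.092,-0.013,0,0,0.021],
  [0,-0.208,0.106,-0.013,0,0,0.021],
  [0,-0.2,0.12,-0.013,0,0,0.021],
  [0,0,0,0,0,0,0],
  [0,0,0,0,0,0,0],
])

```text
time_s: 2.35
ee_pos: [0.6829, -0.1993, 0.2699]
tcp_rot: [0.77, 0.638, -0.0, -0.0]
force: [0.6, 0.8, -0.8]
opening: 0.0931
gripper_force: 0.0
```

Run:
```python
from h import *
w=snap('wrist','w1.png');o=bot.observe();print(o['time_s'],o['ee_pos'],o['tcp_rot'],o['joint_pos'].round(3))
```

```text
2.4 [ 0.68280938 -0.19761871  0.26994531] [ 7.69094833e-01  6.39134264e-01 -1.69048025e-04 -7.08259644e-04] [-0.057  0.566  0.425  1.599 -0.261  1.035  0.26 ]
```

View pics/w1.png

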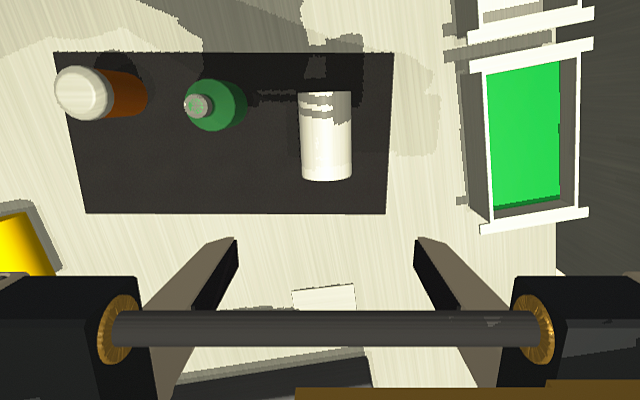

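The tin spans (298–352, 92–181) with its mouth at the bottom edge (-y). The mat corners are at (54,53), (393,53), (386,213) and (87,213). The oil bottle is at (225,104).

Run:
```python
from h import *
w=load('wrist')
M=np.array([ray(w,*c,.004)[:2] for c in [(54,53),(393,53),(386,213),(87,213)]]);print(M.round(3),'c',M.mean(0).round(4))
d=M[1]-M[0]+M[2]-M[3];print('mat yaw',np.degrees(np.arctan2(d[1],d[0])))
m=np.zeros((400,640),np.uint8);cv2.fillConvexPoly(m,np.array([(298,92),(352,92),(352,178),(340,181),(312,181),(302,178)]),1)
def tin(p):
    ax=np.array([np.cos(p[2]),np.sin(p[2]),0]);c=np.array([p[0],p[1],.034])
    return [np.vstack([circ(c-.0475*ax,ax,.03),circ(c+.0475*ax,ax,.03)])]
x,f=fit([w],[m.astype(float)],tin,[.69,-.16,-1.7],[.01,.01,.1]);print(x,np.degrees(x[2]),f)
a=d/np.linalg.norm(d);print('row spot',M.mean(0)+.12*a)
print('bottle/shaker caps',ray(w,198,105,.104),ray(w,83,92,.094))
```

```text
[[ 0.395 -0.013]
 [ 0.784 -0.087]
 [ 0.749 -0.281]
 [ 0.358 -0.207]] c [ 0.5713 -0.1467]
mat yaw -10.730159617658252
[ 0.69009429 -0.16259834 -1.74279163] -99.8546050884964 129.34509803921569
row spot [ 0.68915926 -0.16903701]
bottle/shaker caps [ 0.57879726 -0.10564737  0.104     ] [ 0.47082033 -0.07317109  0.094     ]
```

Run:
```python
from h import *
a=load('scene');b=load('side');w=load('wrist')
def base(s,u,v,r):
    p=ray(s,u,v,.004)[:2];C=(-s['view'][:3,:3].T@s['view'][:3,3])[:2];d=(p-C)/np.linalg.norm(p-C);return (p+r*d).round(4)
print('scene',base(a,259.5,229,.027),base(a,279,206.5,.026))
print('side',base(b,381,248,.027),base(b,330,249,.026))
print('scene caps',ray(a,180+234/3,175+72/3,.104).round(4),ray(a,180+297/3,175+12/3,.092).round(4))
```

```text
scene [ 0.5674 -0.1112] [ 0.455  -0.0749]
side [ 0.5837 -0.0962] [ 0.4682 -0.0592]
scene caps [ 0.5803 -0.1044  0.104 ] [ 0.4583 -0.0696  0.092 ]
```

```bash
cat >> h.py <<'E'
def tilt(axyaw,th): # tool z tilted th from down, away from mouth direction; y perp to axis
    m=np.array([np.cos(axyaw),np.sin(axyaw),0]);y=np.array([-m[1],m[0],0]);z=-m*np.sin(th)+np.array([0,0,-np.cos(th)])
    return Ro.from_matrix(np.stack([np.cross(y,z),y,z],1))
E
python3 - <<'E'
from h import *
R=tilt(np.radians(-99.85),np.pi/4);print(R.as_matrix().round(3));G=np.array([.688,-.175,.034]);z=R.as_matrix()[:,2]
plan(G-.101*z,R,10)
E
```

```text
[[ 0.121  0.985  0.121]
 [ 0.697 -0.171  0.697]
 [ 0.707  0.    -0.707]]
[-0.0242, 0.001, 0.0822, 0.0001, 0.025, -0.0004]
[-0.0305, 0.001, 0.0801, 0.0001, 0.025, -0.0004]
[-0.0367, 0.001, 0.0775, 0.0001, 0.025, -0.0004]
[-0.0427, 0.001, 0.0743, 0.0001, 0.025, -0.0004]
[-0.0484, 0.001, 0.0708, 0.0001, 0.025, -0.0004]
[-0.0538, 0.0009, 0.0668, 0.0001, 0.025, -0.0004]
[-0.0589, 0.0009, 0.0623, 0.0001, 0.025, -0.0004]
[-0.0636, 0.0008, 0.0575, 0.0001, 0.025, -0.0004]
[-0.0679, 0.0008, 0.0524, 0.0001, 0.025, -0.0004]
[-0.0718, 0.0007, 0.0469, 0.0001, 0.025, -0.0004]
turn deg/row 4.496772894807018 mm/row 17.14595929978461
```

Call:
move_arm([
  [0,-0.024,0.001,0.082,0,0.025,0],
  [0,-0.03,0.001,0.08,0,0.025,0],
  [0,-0.037,0.001,0.077,0,0.025,0],
  [0,-0.043,0.001,0.074,0,0.025,0],
  [0,-0.048,0.001,0.071,0,0.025,0],
  [0,-0.054,0.001,0.067,0,0.025,0],
  [0,-0.059,0.001,0.062,0,0.025,0],
  [0,-0.064,0.001,0.057,0,0.025,0],
  [0,-0.068,0.001,0.052,0,0.025,0],
  [0,-0.072,0.001,0.047,0,0.025,0],
  [0,0,0,0,0,0,0],
  [0,0,0,0,0,0,0],
])

```text
time_s: 3.6
ee_pos: [0.6763, -0.2449, 0.1064]
tcp_rot: [0.711, 0.591, 0.294, -0.245]
force: [0.9, 0.4, 0.7]
opening: 0.0932
gripper_force: 0.0
```

Run:
```python
from h import *
w=snap('wrist','w2.png');o=bot.observe();print(o['time_s'],o['ee_pos'],o['joint_pos'].round(3),o['force'])
R=tilt(np.radians(-99.85),np.pi/4);G=np.array([.688,-.175,.034]);z=R.as_matrix()[:,2]
plan(G+.019*z,R,8)
# overlay of model
c=np.array([.690,-.1626,.034]);ax=-np.array([.171,.985,0]);im=w['img'].copy()
for e in(-.0475,.0475):
    cv2.polylines(im,[np.int32(proj(w,circ(c+e*ax,ax,.03)))],True,(0,0,255),1)
cv2.circle(im,tuple(np.int32(proj(w,G+.019*z)[0])),3,(255,0,0),-1)
cv2.imwrite('pics/w2o.png',im)
```

```text
3.65 [ 0.67712882 -0.24435975  0.10767704] [ 0.567  0.901  0.018  1.539 -0.788  1.205  0.886] [0.19474649 0.74982511 0.41498646]
[-0.0015, -0.0013, 0.0755, 0.0003, 0.0, -0.0003]
[-0.0015, -0.0013, 0.0755, 0.0003, 0.0, -0.0003]
[-0.0015, -0.0012, 0.0755, 0.0003, 0.0, -0.0003]
[-0.0015, -0.0011, 0.0755, 0.0003, 0.0, -0.0003]
[-0.0015, -0.001, 0.0755, 0.0003, 0.0, -0.0003]
[-0.0015, -0.0009, 0.0755, 0.0003, 0.0, -0.0003]
[-0.0015, -0.0009, 0.0755, 0.0003, 0.0, -0.0003]
[-0.0015, -0.0008, 0.0755, 0.0003, 0.0, -0.0003]
turn deg/row 0.07497851861172397 mm/row 15.095616800713668
```

View pics/w2o.png

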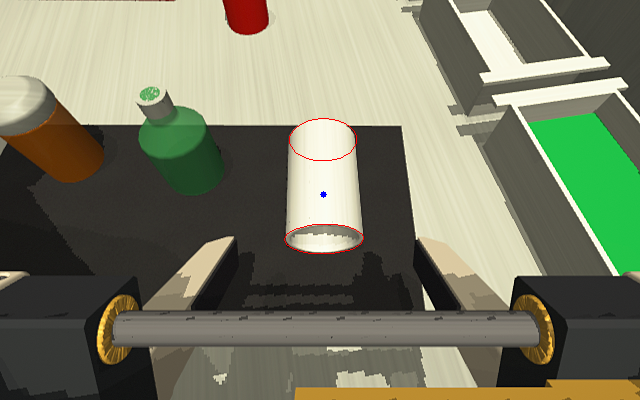

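The overlaid model matches the tin: mouth at (324,240), far end at (322,140). Going in.

Call:
move_arm([
  [0,-0.0015,-0.001,0.0755,0,0,0],
  [0,-0.0015,-0.001,0.0755,0,0,0],
  [0,-0.0015,-0.001,0.0755,0,0,0],
  [0,-0.0015,-0.001,0.0755,0,0,0],
  [0,-0.0015,-0.001,0.0755,0,0,0],
  [0,-0.0015,-0.001,0.0755,0,0,0],
  [0,-0.0015,-0.001,0.0755,0,0,0],
  [0,-0.0015,-0.001,0.0755,0,0,0],
  [0,0,0,0,0,0,0],
  [0,0,0,0,0,0,0],
])

```text
time_s: 4.65
ee_pos: [0.69, -0.1636, 0.0189]
tcp_rot: [0.711, 0.59, 0.294, -0.245]
force: [0.1, -0.9, 1.0]
opening: 0.0929
gripper_force: 0.0
```

Call:
move_arm([
  [1,0,0,0,0,0,0],
  [1,0,0,0,0,0,0],
  [1,0,0,0,0,0,0],
  [1,0,0,0,0,0,0],
  [1,0,0,0,0,0,0],
  [1,0,0,0,0,0,0],
  [1,0,0,0,0,0,0],
  [1,0,0,0,0,0,0],
  [1,0,0,0,0,0,0],
  [1,0,0,0,0,0,0],
], grip_force=20)

```text
time_s: 5.65
ee_pos: [0.69, -0.1639, 0.0194]
tcp_rot: [0.711, 0.59, 0.294, -0.244]
force: [-1.6, -3.1, 3.9]
opening: 0.0607
gripper_force: 19.9
```

Run:
```python
from h import *
o=bot.observe();print(o)
p=o['ee_pos'];R=Ro.from_quat(o['tcp_rot']);plan(p+[0,0,.09],R,5)
# rotate about closing axis so tin mouth goes up; final tilt -45
R1=tilt(np.radians(-99.85),-np.pi/4)
yawend=np.radians(-100.7)
plan(np.array([.694,-.130,.17])+.019*R1.as_matrix()[:,2],R1,22,p=p+[0,0,.09],R=R)
```

```text
{'time_s': 5.65, 'joint_pos': array([ 0.50254057,  0.98118233, -0.03931075,  1.6378255 , -0.8773534 ,
        1.01395462,  0.96155078]), 'qvel': array([ 0.00161321, -0.00162435,  0.00014082, -0.00074678,  0.0018025 ,
       -0.00214383, -0.00014356]), 'effort': array([-1.53539076e+00, -8.78868985e+01, -1.80323482e+00, -1.43554401e+01,
       -1.48639787e+00,  2.06987880e+00,  2.54262012e-02]), 'ee_pos': array([ 0.69004199, -0.16385634,  0.0194076 ]), 'tcp_rot': array([ 0.71070886,  0.59031754,  0.29441625, -0.24441193]), 'force': array([-1.58552739, -3.14171917,  3.92956462]), 'ft_torque': array([-0.55572228,  0.30747607,  0.05442511]), 'gripper_force': 19.85528868759502, 'opening': 0.060718080548119}
[0.0636, 0.0, -0.0636, 0.0, 0.0, 0.0]
[0.0636, 0.0, -0.0636, 0.0, 0.0, 0.0]
[0.0636, 0.0, -0.0636, 0.0, 0.0, 0.0]
[0.0636, 0.0, -0.0636, 0.0, 0.0, 0.0]
[0.0636, 0.0, -0.0636, 0.0, 0.0, 0.0]
turn deg/row 0.0 mm/row 18.0
[0.0109, -0.0005, -0.0043, 0.0, -0.0227, -0.0002]
[0.0106, -0.0005, -0.005, 0.0, -0.0227, -0.0002]
[0.0102, -0.0005, -0.0058, 0.0, -0.0227, -0.0002]
[0.0097, -0.0005, -0.
[... 287 characters left out ...]
-0.0004, -0.0099, 0.0, -0.0227, -0.0002]
[0.0054, -0.0004, -0.0104, 0.0, -0.0227, -0.0002]
[0.0047, -0.0004, -0.0107, 0.0, -0.0227, -0.0002]
[0.0039, -0.0004, -0.011, 0.0, -0.0227, -0.0002]
[0.0031, -0.0004, -0.0113, 0.0, -0.0227, -0.0002]
[0.0023, -0.0004, -0.0115, 0.0, -0.0227, -0.0002]
[0.0015, -0.0004, -0.0116, 0.0, -0.0227, -0.0002]
[0.0006, -0.0004, -0.0117, 0.0, -0.0227, -0.0002]
[-0.0002, -0.0004, -0.0117, 0.0, -0.0227, -0.0002]
[-0.001, -0.0004, -0.0117, 0.0, -0.0227, -0.0002]
[-0.0019, -0.0004, -0.0115, 0.0, -0.0227, -0.0002]
[-0.0027, -0.0004, -0.0114, 0.0, -0.0227, -0.0002]
[-0.0035, -0.0004, -0.0112, 0.0, -0.0227, -0.0002]
turn deg/row 4.0908012437677845 mm/row 2.340679588604726
```

Call:
move_arm([
  [1,0.0318,0,-0.0318,0,0,0],
  [1,0.064,0,-0.064,0,0,0],
  [1,0.064,0,-0.064,0,0,0],
  [1,0.064,0,-0.064,0,0,0],
  [1,0.064,0,-0.064,0,0,0],
  [1,0.03,0,-0.03,0,0,0],
  [1,0,0,0,0,0,0],
], grip_force=25)

```text
time_s: 6.35
ee_pos: [0.6907, -0.1639, 0.1113]
tcp_rot: [0.71, 0.591, 0.295, -0.243]
force: [-0.2, -0.3, -4.2]
opening: 0.0609
gripper_force: 24.9
```

Call:
move_arm([
  [1,0.01,0,-0.005,0,-0.0227,0],
  [1,0.01,0,-0.005,0,-0.0227,0],
  [1,0.01,0,-0.006,0,-0.0227,0],
  [1,0.01,0,-0.006,0,-0.0227,0],
  [1,0.009,0,-0.007,0,-0.0227,0],
  [1,0.009,0,-0.008,0,-0.0227,0],
  [1,0.008,0,-0.008,0,-0.0227,0],
  [1,0.007,0,-0.009,0,-0.0227,0],
  [1,0.007,0,-0.009,0,-0.0227,0],
  [1,0.006,0,-0.01,0,-0.0227,0],
  [1,0.005,0,-0.01,0,-0.0227,0],
])

```text
time_s: 7.45
ee_pos: [0.6913, -0.1532, 0.1318]
tcp_rot: [0.769, 0.639, -0.001, -0.0]
force: [0.8, -1.3, -3.7]
opening: 0.0609
gripper_force: 24.9
```

Call:
move_arm([
  [1,0.005,0,-0.011,0,-0.0227,0],
  [1,0.004,0,-0.011,0,-0.0227,0],
  [1,0.003,0,-0.011,0,-0.0227,0],
  [1,0.002,0,-0.011,0,-0.0227,0],
  [1,0.001,0,-0.012,0,-0.0227,0],
  [1,0.001,0,-0.012,0,-0.0227,0],
  [1,0,0,-0.012,0,-0.0227,0],
  [1,-0.001,0,-0.012,0,-0.0227,0],
  [1,-0.002,0,-0.012,0,-0.0227,0],
  [1,-0.003,0,-0.011,0,-0.0227,0],
  [1,-0.003,0,-0.011,0,-0.0227,0],
  [1,0,0,0,0,0,0],
])

```text
time_s: 8.65
ee_pos: [0.6939, -0.1397, 0.1521]
tcp_rot: [0.709, 0.593, -0.295, 0.243]
force: [-0.0, 0.2, -4.3]
opening: 0.0603
gripper_force: 24.9
```

Run:
```python
from h import *
o=bot.observe();print(o['time_s'],o['ee_pos'],o['joint_pos'].round(3),o['force'],o['opening'],o['gripper_force'])
s=snap('side');a=snap('scene')
R=Ro.from_quat(o['tcp_rot']);print(R.as_matrix().round(3));T=tilt(np.radians(-99.85),-np.pi/4);print('err deg',np.degrees((R.inv()*T).as_rotvec()))
G=o['ee_pos']-.019*R.as_matrix()[:,2];print('G',G)
def ov(s,base):
    im=s['img'].copy()
    for h in (0,.095): cv2.polylines(im,[np.int32(proj(s,circ(base+[0,0,h],[0,0,1],.03)))],True,(0,0,255),1)
    u,v=np.int32(proj(s,base+[0,0,.04])[0]);u=max(u-65,0);v=max(v-75,0)
    return cv2.resize(im[v:v+150,u:u+130],None,fx=3,fy=3,interpolation=cv2.INTER_CUBIC)
B=G-[0,0,.06];cv2.imwrite('pics/c1.png',np.hstack([ov(s,B),ov(a,B)]))
```

```text
8.65 [ 0.6938652  -0.13969646  0.15213576] [-0.7    1.021  0.947  1.698  0.004  0.862 -0.18 ] [-0.04366346  0.21912162 -4.32318424] 0.06030478095945682 24.857106596837184
[[ 0.124  0.984 -0.13 ]
 [ 0.697 -0.179 -0.694]
 [-0.706 -0.005 -0.708]]
err deg [-0.51345112 -0.06818237 -0.13976668]
G [ 0.6963284  -0.12650504  0.16558637]
```

View pics/c1.png

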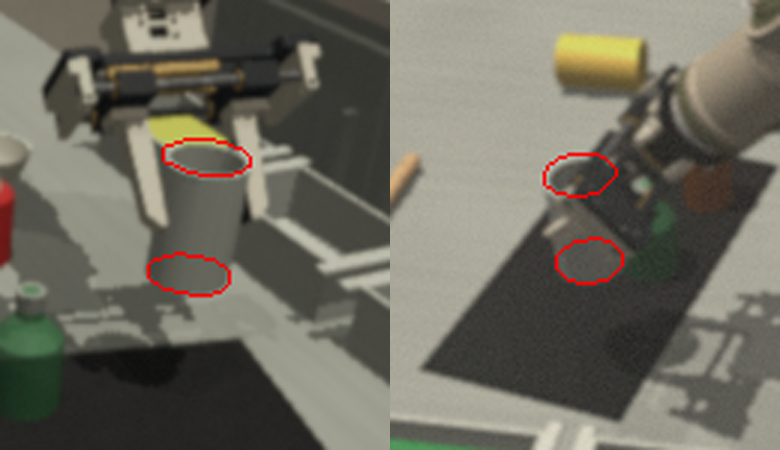

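Run:
```python
from h import *
o=bot.observe();R=Ro.from_quat(o['tcp_rot']);T=tilt(np.radians(-99.85),-np.pi/4)
tgt=np.array([.694,-.130,.167-.0935])+.019*T.as_matrix()[:,2]
plan(tgt,T,10)
```

```text
[0.0332, -0.0007, 0.0338, -0.0003, -0.0001, -0.0002]
[0.0332, -0.0007, 0.0338, -0.0003, -0.0001, -0.0002]
[0.0332, -0.0008, 0.0338, -0.0003, -0.0001, -0.0002]
[0.0332, -0.0008, 0.0337, -0.0003, -0.0001, -0.0002]
[0.0332, -0.0008, 0.0337, -0.0003, -0.0001, -0.0002]
[0.0332, -0.0008, 0.0337, -0.0003, -0.0001, -0.0002]
[0.0333, -0.0008, 0.0337, -0.0003, -0.0001, -0.0002]
[0.0333, -0.0008, 0.0337, -0.0003, -0.0001, -0.0002]
[0.0333, -0.0008, 0.0337, -0.0003, -0.0001, -0.0002]
[0.0333, -0.0008, 0.0337, -0.0003, -0.0001, -0.0002]
turn deg/row 0.0714451616986395 mm/row 9.472225304936309
```

Call:
move_arm([
  [1,0.033,-0.001,0.034,-0.0003,0,0],
  [1,0.033,-0.001,0.034,-0.0003,0,0],
  [1,0.033,-0.001,0.034,-0.0003,0,0],
  [1,0.033,-0.001,0.034,-0.0003,0,0],
  [1,0.033,-0.001,0.034,-0.0003,0,0],
  [1,0.033,-0.001,0.034,-0.0003,0,0],
  [1,0.033,-0.001,0.034,-0.0003,0,0],
  [1,0.033,-0.001,0.034,-0.0003,0,0],
  [1,0.033,0,0.034,-0.0003,0,0],
  [1,0.033,0,0.034,0,0,0],
  [1,0,0,0,0,0,0],
  [1,0,0,0,0,0,0],
])

```text
time_s: 9.95
ee_pos: [0.6922, -0.1449, 0.0612]
tcp_rot: [0.71, 0.592, -0.291, 0.247]
force: [0.5, 0.2, -4.2]
opening: 0.0603
gripper_force: 24.9
```

Call:
move_arm([
  [1,0.007,0,0.007,0,0,0],
  [1,0.007,0,0.007,0,0,0],
  [1,0,0,0,0,0,0],
])

```text
time_s: 10.25
ee_pos: [0.6923, -0.1447, 0.0573]
tcp_rot: [0.71, 0.592, -0.291, 0.247]
force: [0.8, -0.1, -3.2]
opening: 0.0605
gripper_force: 24.9
```

Call:
move_arm([
  [1,0.004,0,0.004,0,0,0],
  [1,0.004,0,0.004,0,0,0],
  [1,0,0,0,0,0,0],
])

```text
time_s: 10.55
ee_pos: [0.6922, -0.1447, 0.0549]
tcp_rot: [0.71, 0.592, -0.291, 0.247]
force: [-0.6, -0.1, -3.6]
opening: 0.0605
gripper_force: 24.9
```

Call:
move_arm([
  [1,0.004,0,0.004,0,0,0],
  [1,0.004,0,0.004,0,0,0],
  [1,0,0,0,0,0,0],
])

```text
time_s: 10.85
ee_pos: [0.6921, -0.1453, 0.0545]
tcp_rot: [0.71, 0.591, -0.292, 0.247]
force: [-2.7, 3.8, 8.4]
opening: 0.0604
gripper_force: 24.9
```

Call:
move_arm([
  [1,0.0035,0,0.0035,0,0,0],
  [1,0,0,0,0,0,0],
])

```text
time_s: 11.05
ee_pos: [0.6921, -0.1455, 0.0544]
tcp_rot: [0.71, 0.591, -0.292, 0.248]
force: [-4.3, 6.6, 12.7]
opening: 0.0605
gripper_force: 24.9
```

Call:
move_arm([
  [1,0.0035,0,0.0035,0,0,0],
  [1,0,0,0,0,0,0],
])

```text
time_s: 11.25
ee_pos: [0.6918, -0.1455, 0.0542]
tcp_rot: [0.71, 0.591, -0.292, 0.248]
force: [-5.9, 7.8, 18.2]
opening: 0.0603
gripper_force: 24.9
```

Call:
move_arm([
  [1,-0.006,0,-0.006,0,0,0],
  [1,0,0,0,0,0,0],
  [0.6,0,0,0,0,0,0],
  [0.5,0,0,0,0,0,0],
  [0.35,0,0,0,0,0,0],
  [0.2,0,0,0,0,0,0],
  [0,0,0,0,0,0,0],
  [0,0,0,0,0,0,0],
  [0,0,0,0,0,0,0],
  [0,0,0,0,0,0,0],
])

```text
time_s: 12.25
ee_pos: [0.6923, -0.1448, 0.0524]
tcp_rot: [0.71, 0.592, -0.291, 0.247]
force: [0.4, 0.2, -0.1]
opening: 0.092
gripper_force: 0.0
```

Call:
move_arm([
  [0,0,0,-0.05,0,0,0],
  [0,0,0,-0.07,0,0,0],
  [0,0,0,-0.07,0,0,0],
  [0,0,0,-0.07,0,0,0],
  [0,0,0,-0.07,0,0,0],
  [0,0,0,-0.1,0,0,0],
  [0,0,0,-0.15,0,0,0],
  [0,0,0,-0.2,0,0,0],
  [0,0,0,-0.2,0,0,0],
  [0,0,0,0,0,0,0],
])

```text
time_s: 13.25
ee_pos: [0.7192, -0.0033, 0.1952]
tcp_rot: [0.709, 0.594, -0.287, 0.249]
force: [0.2, -0.6, 0.5]
opening: 0.0929
gripper_force: 0.0
```

Run:
```python
from h import *
o=bot.observe();print(o['time_s'],o['ee_pos'],o['tcp_rot'],o['joint_pos'].round(3),o['opening'])
w=snap('wrist');s=snap('side')
B=np.array([.694,-.130,.004]);im=w['img'].copy();print(proj(w,B))
for h in (0,.095): cv2.polylines(im,[np.int32(proj(w,circ(B+[0,0,h],[0,0,1],.03)))],True,(0,0,255),1)
j=s['img'].copy()
for h in (0,.095): cv2.polylines(j,[np.int32(proj(s,circ(B+[0,0,h],[0,0,1],.03)))],True,(0,0,255),1)
u,v=np.int32(proj(s,B+[0,0,.05])[0])
jj=cv2.resize(j[v-67:v+67,u-53:u+53],(320,400),interpolation=cv2.INTER_CUBIC)
cv2.imwrite('pics/w3.png',np.hstack([im[:,80:560],jj]))
```

```text
13.25 [ 0.71919561 -0.0032559   0.19517129] [ 0.70907445  0.59385667 -0.28748916  0.24879241] [-0.838  1.011  0.961  1.549 -0.021  1.095 -0.255] 0.09286867427000929
[[321.19933685 131.45186533]]
```

View pics/w3.png

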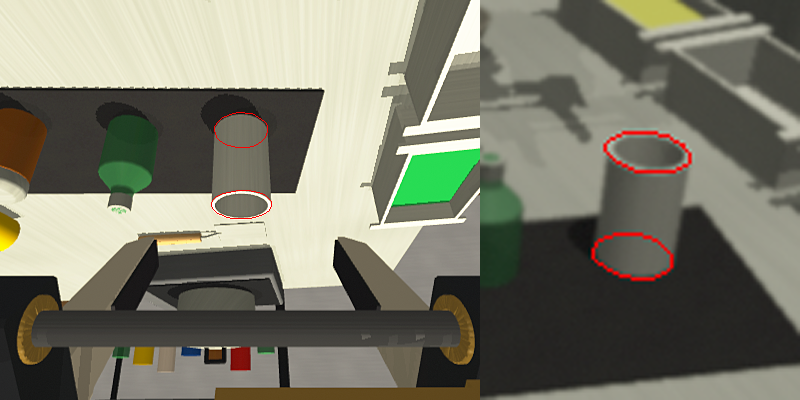

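The tin stands upright at (.694, -.130). Both overlays agree: wrist rim at (241,205), side view rim and base match. Next, the lid set.

Run:
```python
from h import *
plan([.447,.25,.25],down(np.radians(30)),16)
```

```text
[0.0324, -0.0968, -0.0587, -0.0053, 0.015, -0.0133]
[0.0391, -0.0944, -0.0586, -0.0053, 0.015, -0.0133]
[0.0458, -0.0916, -0.0582, -0.0053, 0.015, -0.0133]
[0.0522, -0.0886, -0.0574, -0.0053, 0.015, -0.0133]
[0.0585, -0.0854, -0.0562, -0.0053, 0.015, -0.0133]
[0.0646, -0.0819, -0.0547, -0.0053, 0.015, -0.0133]
[0.0705, -0.0782, -0.0529, -0.0053, 0.015, -0.0133]
[0.0761, -0.0742, -0.0507, -0.0053, 0.015, -0.0133]
[0.0814, -0.0701, -0.0482, -0.0053, 0.015, -0.0133]
[0.0865, -0.0658, -0.0454, -0.0053, 0.015, -0.0133]
[0.0912, -0.0614, -0.0423, -0.0053, 0.015, -0.0133]
[0.0956, -0.0568, -0.0389, -0.0053, 0.015, -0.0133]
[0.0996, -0.0521, -0.0352, -0.0053, 0.015, -0.0133]
[0.1032, -0.0474, -0.0313, -0.0053, 0.015, -0.0133]
[0.1065, -0.0425, -0.0271, -0.0053, 0.015, -0.0133]
[0.1093, -0.0376, -0.0227, -0.0053, 0.015, -0.0133]
turn deg/row 3.724007665635777 mm/row 23.557763273777898
```

Call:
move_arm([
  [0,0.032,-0.097,-0.059,-0.0053,0.015,-0.0133],
  [0,0.039,-0.094,-0.059,-0.0053,0.015,-0.0133],
  [0,0.046,-0.092,-0.058,-0.0053,0.015,-0.0133],
  [0,0.052,-0.089,-0.057,-0.0053,0.015,-0.0133],
  [0,0.059,-0.085,-0.056,-0.0053,0.015,-0.0133],
  [0,0.065,-0.082,-0.055,-0.0053,0.015,-0.0133],
  [0,0.07,-0.078,-0.053,-0.0053,0.015,-0.0133],
  [0,0.076,-0.074,-0.051,-0.0053,0.015,-0.0133],
])

```text
time_s: 14.15
ee_pos: [0.5799, 0.1197, 0.22]
tcp_rot: [0.626, 0.755, -0.151, 0.126]
force: [0.1, -0.9, 0.1]
opening: 0.0926
gripper_force: 0.0
```

Call:
move_arm([
  [0,0.081,-0.07,-0.048,-0.0053,0.015,-0.0133],
  [0,0.087,-0.066,-0.045,-0.0053,0.015,-0.0133],
  [0,0.091,-0.061,-0.042,-0.0053,0.015,-0.0133],
  [0,0.096,-0.057,-0.039,-0.0053,0.015,-0.0133],
  [0,0.1,-0.052,-0.035,-0.0053,0.015,-0.0133],
  [0,0.103,-0.047,-0.031,-0.0053,0.015,-0.0133],
  [0,0.106,-0.042,-0.027,-0.0053,0.015,-0.0133],
  [0,0.109,-0.038,-0.023,-0.0053,0.015,-0.0133],
  [0,0,0,0,0,0,0],
  [0,0,0,0,0,0,0],
])

```text
time_s: 15.15
ee_pos: [0.4473, 0.2479, 0.2494]
tcp_rot: [0.501, 0.865, -0.001, -0.001]
force: [0.3, 1.9, -0.8]
opening: 0.0931
gripper_force: 0.0
```

Run:
```python
from h import *
o=bot.observe();print(o['time_s'],o['ee_pos'],o['tcp_rot'],o['joint_pos'].round(3))
w=snap('wrist','w4.png')
```

```text
15.15 [0.44734598 0.247877   0.24937568] [ 0.50099173  0.86545022 -0.00111711 -0.00140077] [-1.033  0.341  0.558  2.069 -0.251  0.8    0.197]
```

View pics/w4.png

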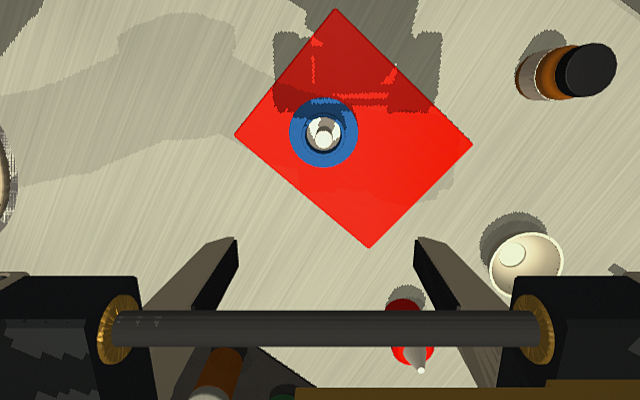

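The blue skirt ring spans (289–358, 97–168) and the knob top is at about (323,139), slightly left of the image centre.

Run:
```python
from h import *
w=load('wrist');g=w['img'].astype(int)
print('knob',ray(w,323.5,139,.085))
blue=(g[...,0]>g[...,2]*1.5)&(g[...,0]>40);m=comp(blue,300,135)
m[125:150,300:345]=1
sk=lambda p:[np.vstack([circ([p[0],p[1],.016],[0,0,1],.039),circ([p[0],p[1],.029],[0,0,1],.039)])]
x,f=fit([w],[m],sk,[.43,.28],[.01,.01]);print('cover',x,f,m.sum())
im=w['img'].copy()
for h,r in((.016,.039),(.029,.039),(.055,.023)): cv2.polylines(im,[np.int32(proj(w,circ([*x,h],[0,0,1],r)))],True,(0,255,255),1)
k=ray(w,323.5,139,.085);cv2.polylines(im,[np.int32(proj(w,circ(k,[0,0,1],.009)))],True,(0,0,255),1)
cv2.imwrite('pics/w4o.png',cv2.resize(im[80:190,260:390],None,fx=5,fy=5,interpolation=cv2.INTER_NEAREST))
```

```text
knob [0.42435181 0.28278075 0.085     ]
cover [0.42330153 0.28248893] 347.99999999999994 3567.0
```

View pics/w4o.png

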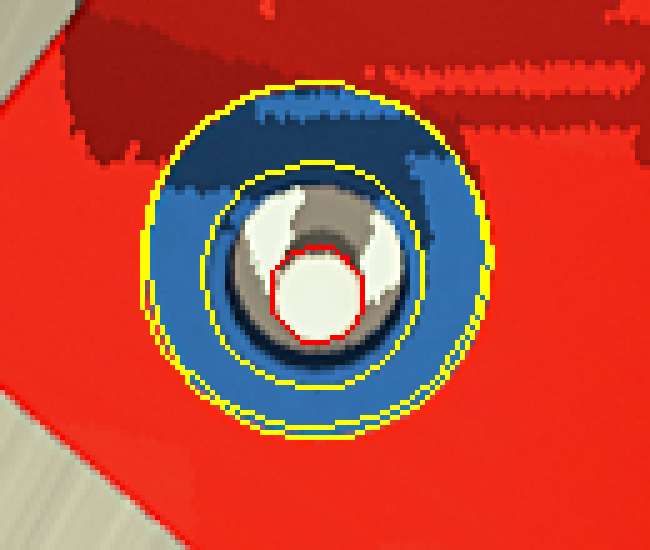

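The knob and cover circles fit well. The knob is at (.424, .283) and the cover is about 1 mm off-centre. Descending onto the knob.

Run:
```python
from h import *
plan([.4243,.2828,.10],down(np.radians(30)),6); plan([.4243,.2828,.061],down(np.radians(30)),5,p=[.4243,.2828,.10],R=down(np.radians(30)))
```

```text
[0.0347, -0.002, 0.1245, -0.0002, -0.0, -0.0001]
[0.0348, -0.0021, 0.1244, -0.0002, -0.0, -0.0001]
[0.0348, -0.0022, 0.1244, -0.0002, -0.0, -0.0001]
[0.0348, -0.0022, 0.1244, -0.0002, -0.0, -0.0001]
[0.0348, -0.0023, 0.1244, -0.0002, -0.0, -0.0001]
[0.0348, -0.0023, 0.1244, -0.0002, -0.0, -0.0001]
turn deg/row 0.03952951071206828 mm/row 25.844736825952218
[0.0, 0.0, 0.039, 0.0, 0.0, 0.0]
[0.0, 0.0, 0.039, 0.0, 0.0, 0.0]
[0.0, 0.0, 0.039, 0.0, 0.0, 0.0]
[0.0, 0.0, 0.039, 0.0, 0.0, 0.0]
[0.0, 0.0, 0.039, 0.0, 0.0, 0.0]
turn deg/row 0.0 mm/row 7.800000000000002
```

Call:
move_arm([
  [0,0.035,-0.002,0.124,-0.0002,0,0],
  [0,0.035,-0.002,0.124,-0.0002,0,0],
  [0,0.035,-0.002,0.124,-0.0002,0,0],
  [0,0.035,-0.002,0.124,-0.0002,0,0],
  [0,0.035,-0.002,0.124,-0.0002,0,0],
  [0,0.035,-0.002,0.124,-0.0002,0,0],
  [0,0,0,0.039,0,0,0],
  [0,0,0,0.039,0,0,0],
  [0,0,0,0.039,0,0,0],
  [0,0,0,0.039,0,0,0],
  [0,0,0,0.039,0,0,0],
  [0,0,0,0,0,0,0],
])

```text
time_s: 16.4
ee_pos: [0.4239, 0.2845, 0.0615]
tcp_rot: [0.5, 0.866, 0.001, -0.001]
force: [-0.5, -0.7, -0.5]
opening: 0.0931
gripper_force: 0.0
```

Run:
```python
from h import *
o=bot.observe();print(o['time_s'],o['ee_pos'],o['force']);plan([.4243,.2828,.061],down(np.radians(30)),1)
```

```text
16.4 [0.42391172 0.28445023 0.06147315] [-0.53182951 -0.66229818 -0.50256448]
[-0.0081, -0.0024, 0.0023, 0.0003, -0.0007, -0.0002]
turn deg/row 0.1424482488541573 mm/row 1.7600851347215867
```

Call:
move_arm([
  [0,-0.006,-0.002,0.002,0,0,0],
  [0.6,0,0,0,0,0,0],
  [0.8,0,0,0,0,0,0],
  [1,0,0,0,0,0,0],
  [1,0,0,0,0,0,0],
  [1,0,0,0,0,0,0],
  [1,0,0,0,0,0,0],
  [1,0,0,0,0,0,0],
  [1,0,0,0,0,0,0],
  [1,0,0,0,0,0,0],
  [1,0,0,0,0,0,0],
  [1,0,0,0,0,0,0],
], grip_force=30)

```text
time_s: 17.6
ee_pos: [0.4242, 0.2834, 0.0616]
tcp_rot: [0.5, 0.866, 0.001, -0.001]
force: [-1.0, -0.1, -0.7]
opening: 0.0171
gripper_force: 30.0
```

Call:
move_arm([
  [1,0,0,0,0,0,0],
  [1,0,0,0,0,0,0],
  [1,0,0,-0.01,0,0,0],
  [1,0,0,-0.02,0,0,0],
  [1,0,0,-0.04,0,0,0],
  [1,0,0,-0.06,0,0,0],
  [1,0,0,-0.08,0,0,0],
  [1,0,0,-0.08,0,0,0],
  [1,0,0,-0.08,0,0,0],
  [1,0,0,-0.06,0,0,0],
  [1,0,0,-0.04,0,0,0],
  [1,0,0,0,0,0,0],
])

```text
time_s: 18.8
ee_pos: [0.4246, 0.2836, 0.1568]
tcp_rot: [0.5, 0.866, 0.002, -0.0]
force: [0.3, -1.1, -3.2]
opening: 0.0175
gripper_force: 30.0
```

Run:
```python
from h import *
o=bot.observe();print(o['time_s'],o['ee_pos'],o['force'],o['opening'])
s=snap('side');a=snap('scene');w=snap('wrist')
def crop(s,P,k):
    u,v=np.int32(proj(s,P)[0]);return cv2.resize(s['img'][v-50:v+50,u-50:u+50],(390,390),interpolation=cv2.INTER_CUBIC)
P=o['ee_pos']
cv2.imwrite('pics/c5.png',np.hstack([crop(s,P,4),crop(a,P,4)]))
plan([.50,.10,.21],down(np.radians(15)),14)
```

```text
18.8 [0.42461032 0.28357944 0.15676747] [ 0.32932363 -1.07548289 -3.15545945] 0.0175273381088159
[-0.0702, -0.0092, -0.0197, 0.0, -0.0001, 0.006]
[-0.0703, -0.0079, -0.0197, 0.0, -0.0001, 0.006]
[-0.0705, -0.0065, -0.0197, 0.0, -0.0001, 0.006]
[-0.0706, -0.0052, -0.0197, 0.0, -0.0001, 0.006]
[-0.0707, -0.0039, -0.0197, 0.0, -0.0001, 0.006]
[-0.0707, -0.0026, -0.0197, 0.0, -0.0001, 0.006]
[-0.0708, -0.0013, -0.0196, 0.0, -0.0001, 0.006]
[-0.0708, 0.0001, -0.0196, 0.0, -0.0001, 0.006]
[-0.0708, 0.0014, -0.0196, 0.0, -0.0001, 0.006]
[-0.0707, 0.0027, -0.0196, 0.0, -0.0001, 0.006]
[-0.0707, 0.004, -0.0196, 0.0, -0.0001, 0.006]
[-0.0706, 0.0053, -0.0196, 0.0, -0.0001, 0.006]
[-0.0705, 0.0067, -0.0196, 0.0, -0.0001, 0.006]
[-0.0704, 0.008, -0.0196, 0.0, -0.0001, 0.006]
turn deg/row 1.0710536623401639 mm/row 14.692636203743945
```

View pics/c5.png

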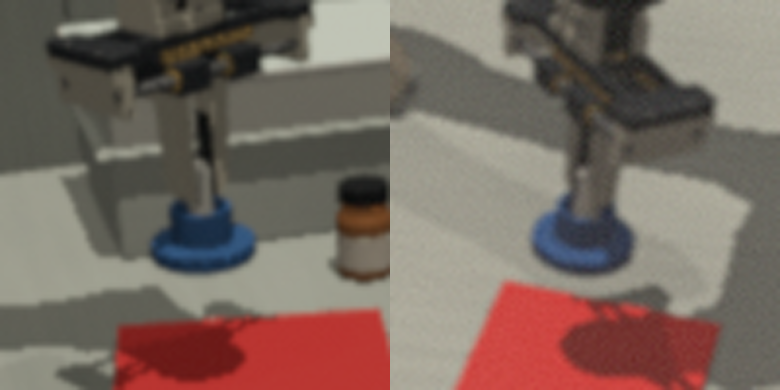

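The wrist lifted the set as one: in both views the blue cover sits level and the knob is between the pads, with the board empty below. Carrying it over to the tin.

Run:
```python
from h import *
plan([.6943,-.1308,.205],down(np.radians(-10)),30)
```

```text
[-0.0823, 0.0045, -0.0085, 0.0, -0.0, 0.0074]
[-0.0821, 0.0065, -0.0085, 0.0, -0.0, 0.0074]
[-0.082, 0.0084, -0.0085, 0.0, -0.0, 0.0074]
[-0.0817, 0.0103, -0.0085, 0.0, -0.0, 0.0074]
[-0.0815, 0.0122, -0.0084, 0.0, -0.0, 0.0074]
[-0.0812, 0.0141, -0.0084, 0.0, -0.0, 0.0074]
[-0.0808, 0.0159, -0.0084, 0.0, -0.0, 0.0074]
[-0.0804, 0.0178, -0.0084, 0.0, -0.0, 0.0074]
[-0.08, 0.0197, -0.0084, 0.0, -0.0, 0.0074]
[-0.0795, 0.0215, -0.0084, 0.0, -0.0, 0.0074]
[-0.079, 0.0234, -0.0084, 0.0, -0.0, 0.0074]
[-0.0784, 0.0252, -0.0084, 0.0, -0.0, 0.0074]
[-0.0778, 0.027, -0.0084, 0.0, -0.0, 0.0074]
[-0.0772, 0.0288, -0.0084, 0.0, -0.0, 0.0074]
[-0.0765, 0.0306, -0.0084, 0.0, -0.0, 0.0074]
[-0.0758, 0.0324, -0.0084, 0.0, -0.0, 0.0074]
[-0.075, 0.0341, -0.0084, 0.0, -0.0, 0.0074]
[-0.0742, 0.0359, -0.0084, 0.0, -0.0, 0.0074]
[-0.0733, 0.0376, -0.0084, 0.0, -0.0, 0.0074]
[-0.0724, 0.0393, -0.0083, 0.0, -0.0, 0.0074]
[-0.0715, 0.041, -0.0083, 0.0, -0.0, 0.0074]
[-0.0705, 0.0426, -0.0083, 0.0, -0.0, 0.0074]
[-0.0695, 0.0442, -0.0083, 0.0, -0.0, 0.0074]
[-0.0685, 0.0459, -0.0083, 0.0, -0.0, 0.0074]
[-0.0674, 0.0474, -0.0083, 0.0, -0.0, 0.0074]
[-0.0662, 0.049, -0.0083, 0.0, -0.0, 0.0074]
[-0.0651, 0.0505, -0.0083, 0.0, -0.0, 0.0074]
[-0.0639, 0.052, -0.0083, 0.0, -0.0, 0.0074]
[-0.0627, 0.0535, -0.0083, 0.0, -0.0, 0.0074]
[-0.0614, 0.0549, -0.0083, 0.0, -0.0, 0.0074]
turn deg/row 1.3331448218093214 mm/row 16.56245631413196
```

Call:
move_arm([
  [1,-0.02,0.001,-0.04,0,0,0.002],
  [1,-0.05,0.003,-0.04,0,0,0.004],
  [1,-0.082,0.005,-0.035,0,0,0.0074],
  [1,-0.082,0.007,-0.03,0,0,0.0074],
  [1,-0.082,0.009,-0.03,0,0,0.0074],
  [1,-0.082,0.01,-0.02,0,0,0.0074],
  [1,-0.081,0.012,-0.02,0,0,0.0074],
  [1,-0.081,0.014,-0.01,0,0,0.0074],
  [1,-0.081,0.016,-0.005,0,0,0.0074],
  [1,-0.08,0.018,0,0,0,0.0074],
])

```text
time_s: 19.95
ee_pos: [0.5027, 0.1587, 0.2013]
tcp_rot: [0.587, 0.81, 0.001, -0.001]
force: [-0.5, -0.2, -2.0]
opening: 0.0174
gripper_force: 30.0
```

Call:
move_arm([
  [1,-0.08,0.02,0,0,0,0.0074],
  [1,-0.08,0.022,0,0,0,0.0074],
  [1,-0.079,0.023,0,0,0,0.0074],
  [1,-0.078,0.025,0,0,0,0.0074],
  [1,-0.078,0.027,0,0,0,0.0074],
  [1,-0.077,0.029,0,0,0,0.0074],
  [1,-0.076,0.031,0,0,0,0.0074],
  [1,-0.076,0.032,0,0,0,0.0074],
  [1,-0.075,0.034,0,0,0,0.0074],
  [1,-0.074,0.036,0,0,0,0.0074],
  [1,-0.073,0.038,0,0,0,0.0074],
  [1,-0.072,0.039,0,0,0,0.0074],
])

```text
time_s: 21.15
ee_pos: [0.6079, -0.0085, 0.2009]
tcp_rot: [0.694, 0.72, 0.001, -0.001]
force: [0.2, 0.4, -2.2]
opening: 0.0171
gripper_force: 30.0
```

Call:
move_arm([
  [1,-0.071,0.041,0,0,0,0.0074],
  [1,-0.07,0.043,0,0,0,0.0074],
  [1,-0.069,0.044,0,0,0,0.0074],
  [1,-0.068,0.046,0,0,0,0.0074],
  [1,-0.067,0.047,0,0,0,0.0074],
  [1,-0.066,0.049,0,0,0,0.0074],
  [1,-0.065,0.05,0,0,0,0.0074],
  [1,-0.05,0.045,0,0,0,0.0074],
  [1,-0.02,0.02,0,0,0,0],
  [1,0,0,0,0,0,0],
])

```text
time_s: 22.15
ee_pos: [0.6796, -0.121, 0.2004]
tcp_rot: [0.757, 0.653, 0.001, -0.001]
force: [-0.4, -0.7, -2.6]
opening: 0.0173
gripper_force: 30.0
```

Run:
```python
from h import *
o=bot.observe();print(o['time_s'],o['ee_pos'],o['force'],o['opening'])
plan([.6943,-.1308,.165],down(np.radians(-10)),10)
# refine tin position from side & scene: best match of rim edges (gradient along projected ellipses)
import scipy.ndimage as nd
for n in ('side','scene'):
    s=snap(n);g=cv2.GaussianBlur(cv2.cvtColor(s['img'],cv2.COLOR_BGR2GRAY),(0,0),.8).astype(float)
    G=np.hypot(cv2.Sobel(g,6,1,0),cv2.Sobel(g,6,0,1));best=[]
    for dx in np.arange(-.01,.0101,.001):
        for dy in np.arange(-.01,.0101,.001):
            q=np.vstack([proj(s,circ([.694+dx,-.130+dy,.099],[0,0,1],r,80)) for r in (.03,)])
            c=circ([.694+dx,-.130+dy,.004],[0,0,1],.03,80);C=-s['view'][:3,:3].T@s['view'][:3,3]
            f=((c-[.694+dx,-.13+dy,0])[:,:2]@(C[:2]-[.694,-.13]))>0
            q=np.vstack([q,proj(s,c[f])]);best.append((nd.map_coordinates(G,[q[:,1],q[:,0]],order=1).mean(),dx,dy))
    best.sort(reverse=True);print(n,np.round(best[:4],4).tolist())
```

```text
22.15 [ 0.6796328  -0.12102381  0.20037682] [-0.38537566 -0.7013144  -2.61503827] 0.017292507592956707
[-0.0038, 0.008, 0.0177, -0.0, -0.0001, 0.0009]
[-0.0038, 0.008, 0.0177, -0.0, -0.0001, 0.0009]
[-0.0037, 0.008, 0.0177, -0.0, -0.0001, 0.0009]
[-0.0037, 0.008, 0.0177, -0.0, -0.0001, 0.0009]
[-0.0037, 0.008, 0.0177, -0.0, -0.0001, 0.0009]
[-0.0037, 0.008, 0.0177, -0.0, -0.0001, 0.0009]
[-0.0036, 0.008, 0.0177, -0.0, -0.0001, 0.0009]
[-0.0036, 0.008, 0.0177, -0.0, -0.0001, 0.0009]
[-0.0036, 0.0081, 0.0177, -0.0, -0.0001, 0.0009]
[-0.0036, 0.0081, 0.0177, -0.0, -0.0001, 0.0009]
turn deg/row 0.15709546087112694 mm/row 3.9524934293290244
side [[118.2274, -0.002, 0.001], [117.9272, -0.001, 0.001], [117.6176, -0.002, -0.0], [117.4708, -0.002, 0.002]]
scene [[96.6827, -0.0, -0.003], [96.2426, -0.0, -0.002], [96.1405, -0.003, -0.004], [96.0977, -0.003, -0.003]]
```

Call:
move_arm([
  [1,-0.009,0.018,0,0,0,0.002],
  [1,-0.009,0.02,0,0,0,0.002],
  [1,-0.009,0.02,0,0,0,0.002],
  [1,-0.009,0.018,0,0,0,0.002],
  [1,0,0,0.03,0,0,0],
  [1,0,0,0.04,0,0,0],
  [1,0,0,0.04,0,0,0],
  [1,0,0,0.04,0,0,0],
  [1,0,0,0.03,0,0,0],
  [1,0,0,0.02,0,0,0],
  [1,0,0,0,0,0,0],
])

```text
time_s: 23.35
ee_pos: [0.693, -0.1294, 0.1598]
tcp_rot: [0.765, 0.644, 0.001, -0.001]
force: [0.2, 0.2, -2.4]
opening: 0.0174
gripper_force: 30.0
```

Run:
```python
from h import *
o=bot.observe();print(o['time_s'],o['ee_pos'],o['force'],o['opening'])
plan([.6935,-.131,.148],down(np.radians(-10)),5)
```

```text
23.35 [ 0.69297011 -0.12942764  0.15980447] [ 0.24329794  0.16722334 -2.41780767] 0.017428307974070606
[-0.0015, 0.0008, 0.0118, -0.0001, -0.0002, 0.0002]
[-0.0015, 0.0008, 0.0118, -0.0001, -0.0002, 0.0002]
[-0.0015, 0.0008, 0.0118, -0.0001, -0.0002, 0.0002]
[-0.0015, 0.0008, 0.0118, -0.0001, -0.0002, 0.0002]
[-0.0015, 0.0008, 0.0118, -0.0001, -0.0002, 0.0002]
turn deg/row 0.047389490981123175 mm/row 2.3841031728671314
```

Call:
move_arm([
  [1,-0.0015,0.001,0.012,0,0,0],
  [1,-0.0015,0.001,0.012,0,0,0],
  [1,-0.0015,0.001,0.012,0,0,0],
  [1,-0.0015,0.001,0.012,0,0,0],
  [1,-0.0015,0.001,0.012,0,0,0],
  [1,0,0,0,0,0,0],
])

```text
time_s: 23.95
ee_pos: [0.6938, -0.1311, 0.1481]
tcp_rot: [0.765, 0.644, 0.001, -0.001]
force: [0.3, -0.6, -2.7]
opening: 0.0174
gripper_force: 30.0
```

Call:
move_arm([
  [1,0,0,0.01,0,0,0],
  [1,0,0,0.01,0,0,0],
  [1,0,0,0,0,0,0],
])

```text
time_s: 24.25
ee_pos: [0.6938, -0.131, 0.1442]
tcp_rot: [0.765, 0.644, 0.001, -0.001]
force: [-0.3, -0.5, -2.5]
opening: 0.0175
gripper_force: 30.0
```

Call:
move_arm([
  [1,0,0,0.01,0,0,0],
  [1,0,0,0.005,0,0,0],
  [1,0,0,0,0,0,0],
])

```text
time_s: 24.55
ee_pos: [0.6939, -0.1311, 0.1414]
tcp_rot: [0.765, 0.644, 0.001, -0.001]
force: [-0.3, -0.2, -3.2]
opening: 0.0177
gripper_force: 30.0
```

No contact so far, so the plug is entering the mouth. Expected seating is at a tip height of about .1386.

Call:
move_arm([
  [1,0,0,0.006,0,0,0],
  [1,0,0,0.004,0,0,0],
  [1,0,0,0,0,0,0],
])

```text
time_s: 24.85
ee_pos: [0.6939, -0.1311, 0.1394]
tcp_rot: [0.765, 0.644, 0.001, -0.001]
force: [0.5, 0.7, -2.3]
opening: 0.0176
gripper_force: 30.0
```

Call:
move_arm([
  [1,0,0,0.003,0,0,0],
  [1,0,0,0.003,0,0,0],
  [1,0,0,0,0,0,0],
])

```text
time_s: 25.15
ee_pos: [0.6941, -0.1312, 0.1387]
tcp_rot: [0.765, 0.644, 0.001, -0.001]
force: [-0.5, -0.5, 1.2]
opening: 0.0174
gripper_force: 30.0
```

Call:
move_arm([
  [0.75,0,0,0,0,0,0],
  [0.6,0,0,0,0,0,0],
  [0.4,0,0,0,0,0,0],
  [0.2,0,0,0,0,0,0],
  [0,0,0,0,0,0,0],
  [0,0,0,0,0,0,0],
  [0,0,0,0,0,0,0],
  [0,0,0,0,0,0,0],
  [0,0,0,0,0,0,0],
  [0,0,0,0,0,0,0],
])

```text
time_s: 26.15
ee_pos: [0.694, -0.1311, 0.1383]
tcp_rot: [0.765, 0.644, 0.001, -0.001]
force: [-0.1, 0.6, -0.5]
opening: 0.09
gripper_force: 0.0
```

Run:
```python
from h import *
o=bot.observe();print(o['time_s'],o['ee_pos'],o['force'],o['opening'])
for n in ('side','scene'):
    s=snap(n,n+'_seat.png');g=s['img'].astype(int);m=(g[...,0]>g[...,2]*1.5)&(g[...,0]>45)&(g[...,0]>g[...,1]*1.2)
    k=np.vstack([hullmask(s,np.vstack([circ([.694,-.131,.093+a],[0,0,1],r),circ([.694,-.131,.093+b],[0,0,1],r)]))[None] for a,b,r in((0,.013,.039),(.013,.039,.023))]).max(0)
    u,v=np.int32(proj(s,[.694,-.131,.105])[0]);W=np.zeros_like(k);W[v-25:v+25,u-30:u+30]=1
    mm=m*W;ys,xs=np.nonzero(mm);ky,kx=np.nonzero(k>.5)
    print(n,'seen bbox',xs.min(),xs.max(),ys.min(),ys.max(),'model',kx.min(),kx.max(),ky.min(),ky.max(),'IoU',(mm*(k>.5)).sum()/np.maximum(mm,k>.5).sum())
```

```text
26.15 [ 0.69399368 -0.13110138  0.13832179] [-0.14778886  0.56026014 -0.53937815] 0.09003800776516845
side seen bbox 419 453 189 215 model 418 454 187 216 IoU 0.7743097238895558
scene seen bbox 224 252 212 233 model 224 253 210 236 IoU 0.3967741935483871
```

The seen cover matches the seated model's bounding box in both views. Now I'll lower the open fingers around the collar.

Call:
move_arm([
  [0,0,0,0.02,0,0,0],
  [0,0,0,0.03,0,0,0],
  [0,0,0,0.03,0,0,0],
  [0,0,0,0.03,0,0,0],
  [0,0,0,0.02,0,0,0],
  [0,0,0,0.006,0,0,0],
  [0,0,0,0,0,0,0],
])

```text
time_s: 26.95
ee_pos: [0.6939, -0.1311, 0.1109]
tcp_rot: [0.765, 0.644, 0.001, -0.001]
force: [0.0, -0.3, -0.5]
opening: 0.0929
gripper_force: 0.0
```

Call:
move_arm([
  [0.3,0,0,0,0,0,0],
  [0.4,0,0,0,0,0,0],
  [0.45,0,0,0,0,0,0],
  [0.5,0,0,0,0,0,0],
  [0.6,0,0,0,0,0,0],
  [1,0,0,0,0,0,0],
  [1,0,0,0,0,0,0],
  [1,0,0,0,0,0,0],
  [1,0,0,0,0,0,0],
  [1,0,0,0,0,0,0],
], grip_force=20)

```text
time_s: 27.95
ee_pos: [0.694, -0.131, 0.1112]
tcp_rot: [0.765, 0.644, 0.001, -0.001]
force: [-1.0, 0.3, 1.2]
opening: 0.0461
gripper_force: 20.0
```

Call:
move_arm([
  [1,0,0,-0.005,0,0,0],
  [1,0,0,-0.01,0,0,0],
  [1,0,0,-0.015,0,0,0],
  [1,0,0,-0.02,0,0,0],
  [1,0,0,-0.03,0,0,0],
  [1,0,0,-0.04,0,0,0],
  [1,0,0,-0.05,0,0,0],
  [1,0,0,-0.06,0,0,0],
  [1,0,0,-0.07,0,0,0],
  [1,0,0,-0.07,0,0,0],
  [1,0,0,-0.07,0,0,0],
  [1,0,0,-0.05,0,0,0],
])

```text
time_s: 29.15
ee_pos: [0.6943, -0.1314, 0.211]
tcp_rot: [0.765, 0.644, 0.001, -0.001]
force: [-0.2, -0.0, -2.1]
opening: 0.0462
gripper_force: 20.0
```

Call:
move_arm([
  [1,0,0,-0.03,0,0,0],
  [1,0,0,-0.01,0,0,0],
  [1,0,0,0,0,0,0],
  [1,0,0,0,0,0,0],
])

```text
time_s: 29.55
ee_pos: [0.6937, -0.1311, 0.2165]
tcp_rot: [0.765, 0.644, 0.001, -0.001]
force: [-0.2, 0.1, -1.2]
opening: 0.0461
gripper_force: 20.0
```

Run:
```python
from h import *
o=bot.observe();print(o['time_s'],o['ee_pos'],o['force'],o['opening'],o['gripper_force'])
up=o['ee_pos'][2]-.111
for n in ('side','scene'):
    s=snap(n,n+'_end.png');g=s['img'].astype(int)
    blue=(g[...,0]>g[...,2]*1.5)&(g[...,0]>45)&(g[...,0]>g[...,1]*1.2)
    def mod(parts,z0): return np.array([hullmask(s,np.vstack([circ([.694,-.131,z0+a],[0,0,1],r),circ([.694,-.131,z0+b],[0,0,1],r)])) for a,b,r in parts]).max(0)>.5
    cov=mod(((0,.013,.039),(.013,.039,.023)),.093+up)
    old=mod(((0,.013,.039),(.013,.039,.023)),.093)
    fl=mod(((.010,.014,.0335),),.089);kn=mod(((.020,.073,.009),),.089)
    print(n,'blue in lifted cover',blue[cov].mean().round(2),'blue in old place',blue[old&~cov].mean().round(2))
    print(' knob gray median',np.median(g[kn&~cov],0),'flange',np.median(g[fl&~kn],0),'tin',g[tuple(np.int32(proj(s,[.694,-.131,.05])[0])[::-1])])
    ys,xs=np.nonzero(kn);r=g.mean(2)[(ys.min()+ys.max())//2, xs.min()-8:xs.max()+9];print(' knob row profile',r.round().astype(int).tolist())
```

```text
29.55 [ 0.69369704 -0.13113833  0.2165226 ] [-0.1598531   0.13616493 -1.17276265] 0.04613857132983947 19.999589323997498
side blue in lifted cover 0.81 blue in old place 0.0
 knob gray median [73. 80. 82.] flange [139. 153. 154.] tin [88 97 97]
 knob row profile [156, 155, 154, 154, 153, 154, 154, 154, 146, 108, 79, 74, 76, 78, 79, 77, 77, 79, 76, 73, 71, 70, 71, 71, 71, 72, 71]
scene blue in lifted cover 0.25 blue in old place 0.0
 knob gray median [82. 88. 91.] flange [127. 137. 144.] tin [80 86 88]
 knob row profile [57, 57, 57, 56, 54, 57, 50, 57, 65, 77, 84, 87, 86, 85, 86, 75, 64, 57, 51, 54, 54, 54, 55, 53, 53]
```

```bash
python3 -c "
from station import bot
print(bot.close_job())"
```

```text
the job is handed in; nothing more can be done
None
```

The tin stands upright in its row with the white lid seated on it, and the arm holds the blue cover level, by the numbers about 36 mm above the knob; I handed the job in at about 30 s, and the end state was checked by measurement rather than viewed, as all 10 pictures were used.

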